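# Pin the printed hinge in the jig

## Task

Slide the green tray that carries the yellow print into the slot of the grey jig until it is fully home against the orange stop, which brings the print's knuckle under the brass bushing. Then take the red-headed steel pin from the rack, thread it from above down through the brass bushing and on through the yellow knuckle, and finish still holding it there upright, its tip showing well below the knuckle but not touching the tray. Do not tip the tray or pull it back out, and leave everything else on the bench where it is.

Things in the scene. Friction and masses are not known exactly. Their poses are not given: they have to be found in the camera images.
- tray: Green plate 170 x 110 x 8 mm (x, y, z), loose on the bench, free to slide, with a yellow print clamped on it; 0.3 to 0.6 kg in all. Origin: centre of the plate's underside; +x is the edge that enters the jig first, z up. The print's curved bands reach 38 mm above the bench over x -38 to 46 mm; its upright wall and knuckle reach 65 mm.
- tray_handle (a point): Where to pinch the tray: middle of the black upright fin at the trailing end (tray x -66, y 0, z 35 mm). The fin is 36 mm long along tray x, 12 mm thick along tray y, and spans 8 to 50 mm above the bench; pinch across its thickness from above. Axes as the tray's.
- tray_nose (a point): Middle of the tray's leading lower edge (tray x +85, y 0, z 0). Axes as the tray's.
- knuckle (a point): Centre of the top mouth of the print's yellow knuckle (tray x +25, y 0, z 65 mm): an upright open tube with a 13 mm bore, flared to about 20 mm at the top 6 mm. It ends 20 mm lower, at 45 mm; below it is free air down to the plate's top at 8 mm. Axes as the tray's.
- jig: Fixed grey jig. Origin on the bench below the bushing's axis. The tray enters along jig +x. Slot: walls 112.5 mm apart, x -25 to 62 mm, with lips over the tray's edges (12 to 18 mm high, inner edges 100 mm apart); from x -25 to -62 the walls flare to a mouth about 130 mm wide, no lips. A post (x 66 to 92, 44 mm wide) behind the stop carries the bushing's arm (32 mm wide, 101 to 118 mm high).
- bushing (a point): Centre of the top mouth of the brass bushing in the jig's arm (jig x 0, y 0, z 120 mm): upright open tube, bore 12 mm, flared to about 20 mm at the top 6 mm, 22 mm long, outer diameter 24 to 32 mm. Axes as the jig's. With the tray home the knuckle lies on the same vertical axis with its mouth 55 mm lower.
- jig_stop (a point): Middle of the orange stop's face at bench height (jig x +60, y 0, z 0); the tray is home when tray_nose is here and their axes agree. Axes as the jig's.
- rack: Fixed grey rack block 150 x 60 x 55 mm with two upright holes 11.5 mm wide and 45 mm deep at x -42 and +42 mm; one holds the pin, the other the spare pin. Origin: centre of its underside.
- pin: The pin to use, upright in the rack, 60 to 130 g. Steel shaft 10 mm in diameter and 120 mm long with a tapered tip, under a red round head 20 mm in diameter and 30 mm tall (120 to 150 mm from the tip): grip the head from above. Origin: at the tip, z along the pin towards the head.
- pin_tip (a point): The pin's lower end (the same point as its origin).
- spare_pin: Bystander: shorter pin with a black round head, 20 mm in diameter, 115 mm long over all, in the rack's other hole. Origin at its tip.
- glue: Bystander: jar 44 mm in diameter, 90 mm high, orange cap. Origin: centre of its underside.
- cup: Bystander: open blue cup 72 mm in diameter, 55 mm high. Origin: centre of its underside.
- scraper: Bystander: scraper 200 mm long lying on the bench along its x. Origin: centre of its underside.
- driver: Bystander: orange-handled screwdriver 180 mm long lying on the bench along its x. Origin: centre of its underside.
- clasp: Bystander: yellow printed C-shaped clasp, about 80 mm across, 45 mm high, standing on the bench. Origin: centre of its underside.
Not all that is in view belongs to the job. Of the things that look like the tray, take the one that is farthest to the robot's left at the start.

How it is judged:
On the way, in this order (a step that is already met when the one before it is completed fails the run):
1. the tray is fully home in the jig's slot (x of tray_nose in the frame of jig_stop above -0.004 m and y of tray_nose in the frame of jig_stop between -0.005 and 0.005 m and angle between the x axis of tray and the x axis of jig, either way round below 0.05 rad and height (world z) of tray below 0.004 m and angle between tray's own z axis and vertical below 0.04 rad), for 0.2 s.
2. with the tray home, the pin is through the brass bushing (all of step 1 and z of pin_tip in the frame of bushing between -0.075 and -0.022 m and horizontal distance between pin_tip and bushing below 0.008 m and angle between pin's own z axis and vertical below 0.12 rad), for 0.05 s.
At the end, for the whole second after the job is handed in: Tray flat in the jig, leading edge within 4 mm of the stop and 5 mm of the centre line; pin upright (0.08 rad) through bushing and knuckle, gripped and still, tip at least 4 mm below the knuckle's lower end and at least 2 mm above the tray's plate, for one second (all of step 1 and z of pin_tip in the frame of tray between 0.01 and 0.041 m and horizontal distance between pin_tip and knuckle below 0.006 m and horizontal distance between pin_tip and bushing below 0.008 m and angle between pin's own z axis and vertical below 0.08 rad and linear speed of pin below 0.02 m/s and contact force between pin and the fingers above 2 N); the arm keeps its last pose, push and grip.
It fails at once if the tray is tipped (angle between tray's own z axis and vertical above 0.25 rad).
It fails at once if another thing on the bench is moved by more than 25 mm (distance of any of spare_pin, glue, cup, scraper, driver, clasp from where it was at the start of the episode above 0.025 m).
It also fails if it takes over 64 s, if anything falls off the work surface, if the arm or the gripper's body presses on something with over 40 N, if the wrist force passes 120 N, or if a joint passes its speed limit or range.

## Robot

A 6-joint arm with a two-finger parallel gripper is mounted at the origin on the work surface. World frame = base frame: x ahead of the robot, y to its left, z up, the work surface at z = 0. Lengths are in m, angles in rad, forces in N, time in s.
With the tool pointing down it reaches from about 0.25 to 0.775 m from the base axis. Payload 4 kg.
Tool frame: the origin (TCP) lies between the finger pads; the fingertips stand 17 mm ahead of it and the grasp point (between the pads) lies 2 mm behind it (r.tcp_to_tips is the distance from the TCP to the fingertips, in m); z points along the fingers, y is the line along which they close (so a half turn about z gives the same grasp; the last joint's range is limited). The gripper opens to 94 mm and grips with 3 to 60 N. Pads are 16 mm wide; open, the fingers measure 119 mm over their backs; the gripper's body (75 mm by 177 mm) begins 78 mm behind the grasp point.
Start: joints at [-1.432, 0.087, 1.371, -0, 1.684, -0.103], TCP at [0.132, -0.534, 0.223] pointing down, gripper open.
Joint ranges: [-3.1, 3.1], [-0.76, 2.03], [0.27, 2.55], [-1.08, 4.22], [0.17, 2.65], [-2.57, 2.57]. Speed limits (rad/s): [2.79, 2.79, 3.14, 3.14, 3.14, 3.14].

## Interface

Orientations are given as a unit quaternion [w, x, y, z].
In Python, from workcell import r gives the robot as it stands.
- The arm moves only by the tool jog_arm, never from a script. Its argument "commands" is a list of rows, each a list of 3 entries, a list of its own where there are three numbers: the shift along the tool's x, y, z in mm, then the turn, a rotation vector about the tool's x, y, z in rad, then the finger opening in mm, from 0 to 94. In form: [[[x, y, z], [wx, wy, wz], claw], ...]. A call has 1 to 5 rows; each row shifts and turns the commanded pose from where the row before left it, along the tool's axes as they then stand; what a row does not reach is not made up. A row lasts 1/12 s, in which the tool goes at most 41.7 mm and 7.16 degrees, less where a joint would pass 70% of its speed; a pose out of reach is approached as far as the arm can. A call is refused whole if a number of a shift passes 41.7 or a number of a turn 0.125, either way. A call with a gripper value outside its range is refused whole. The fingers move at their own pace and stop on an object; "grip_force" is the grip in N (left out, the last holds). Time passes only in rows, so rows that do not move let the fingers close. It gives the time, the measured TCP pose, the force, the opening and the grip force at its end, in the units of the state.
- r.read_state(): the state, without advancing time (a new reading comes with each control period).
- r.get_image(name): name is "side" or "top" or "wrist"; returns a dict with "pixels" (420x560x3 uint8, blue, green, red), "fx", "fy", "cx", "cy" (pixels), "k1" (the pictures are not rectified: a ray, as slopes to the right and down, at radius r is drawn at 1 + k1 r^2 times it, then the intrinsics apply), "extrinsics" (4x4, takes a point from camera to world coordinates). Camera axes: x right, y up, looking along -z (the intrinsics and any distortion apply to the point x, -y, -z); pixel columns grow to the right and rows downward; lengths in m; the calibration is good to about 2 mm. A picture is of the moment at which its call begins. There is no depth.
- r.finish_job(): hands the job in; it is judged then, once.
The state is a dict: "time_s": time; "q": joint angles; "joint_vel": joint speeds; "joint_torque": joint torques, N m; "position": TCP position; "tool_rot": TCP orientation; "wrist_force": force on the tool from outside, world axes, zero at the start; "moment": the same for the moment, N m; "width": finger opening in m; "finger_force": force on a finger pad.
Only numpy, scipy, OpenCV 4.12 (cv2) and the standard library are available. Lean on these libraries where they do the work, as an engineer would, in place of code of your own. Each camera call takes 0.05 s, during which the arm holds its last target. There are 200 camera calls.

## Working session

There is one attempt and no reset: what is moved stays moved. The work goes in short steps, Python scripts to look and compute and a tool call to move; the robot and the scene stay as the last step left them, time stands still between calls to the robot, and variables do not carry over. Pictures are saved under pics/ and viewed, at most 11 in all, crops included, and the job is handed in when it is done.

Besides the shell and the picture viewer there is one more tool, called after "Request:" by a JSON object that holds its "api" and its "payload". jog_arm: Moves the arm, as the interface text tells. Its arguments: {"type":"object","properties":{"commands":{"type":"array"},"grip_force":{"type":"number"}},"required":["commands"]}

```bash
mkdir -p pics
cat > h.py <<'E'
import numpy as np, cv2, json
from workcell import r
def snap(n,f):
    im=r.get_image(n); cv2.imwrite(f'pics/{f}.png',im['pixels'])
    np.savez(f'pics/{f}.npz',**{k:np.array(v) for k,v in im.items()}); return im
def load(f): return dict(np.load(f'pics/{f}.npz'))
def ray(im,u,v):
    K=np.array([[im['fx'],0,im['cx']],[0,im['fy'],im['cy']],[0,0,1]],float)
    p=cv2.undistortPoints(np.array([[[u,v]]],float),K,np.array([float(im['k1']),0,0,0]))[0,0]
    E=np.array(im['extrinsics']); return E[:3,3],E[:3,:3]@np.array([p[0],-p[1],-1.])
def onz(im,u,v,z):
    o,d=ray(im,u,v); return o+d*(z-o[2])/d[2]
def proj(im,P):
    E=np.array(im['extrinsics']); c=(np.array(P)-E[:3,3])@E[:3,:3]; a=c[0]/-c[2];b=-c[1]/-c[2]
    s=1+float(im['k1'])*(a*a+b*b); return float(im['fx']*a*s+im['cx']),float(im['fy']*b*s+im['cy'])
def tri(a,b):
    (o,d),(p,e)=a,b; d=d/np.linalg.norm(d); e=e/np.linalg.norm(e)
    t=np.linalg.lstsq(np.c_[d,-e],p-o,rcond=None)[0]; x,y=o+t[0]*d,p+t[1]*e
    return (x+y)/2,np.linalg.norm(x-y)
E
python3 - <<'E'
from h import *
a=snap('top','top0'); b=snap('side','side0')
for im in(a,b): print(im['fx'],im['k1'],np.round(im['extrinsics'],3).tolist())
print(r.read_state()); print(r.tcp_to_tips)
E
```

```text
458.27896508907264 -0.07587272018828334 [[0.024, 0.993, -0.112, 0.386], [-1.0, 0.024, -0.002, -0.066], [0.001, 0.112, 0.994, 1.354], [0.0, 0.0, 0.0, 1.0]]
486.5203082355062 -0.0422256874168654 [[-0.982, 0.147, -0.116, 0.38], [-0.187, -0.725, 0.663, 0.857], [0.014, 0.673, 0.739, 1.122], [0.0, 0.0, 0.0, 1.0]]
{'time_s': 0.1, 'q': array([-1.43212392e+00,  8.78906060e-02,  1.37207854e+00, -1.25137514e-05,
        1.68360086e+00, -1.03096088e-01]), 'joint_vel': array([ 0.00029621, -0.00039865, -0.0022842 , -0.00059112,  0.00014806,
        0.00072366]), 'joint_torque': array([ 1.88958133e-03, -3.41251767e+01, -3.03301728e+01,  7.18939095e-02,
        3.04349838e-02, -9.94871948e-05]), 'position': array([ 0.13161144, -0.53355301,  0.22142846]), 'tool_rot': array([-9.88412649e-04,  9.92701992e-01,  1.20589296e-01, -2.38026826e-05]), 'wrist_force': array([-0.55605264, -0.47427273,  0.55513035]), 'moment': array([-0.05530164,  0.02155838, -0.00357132]), 'finger_force': 0.0, 'width': 0.09391305546833285}
0.017
```

View pics/top0.png

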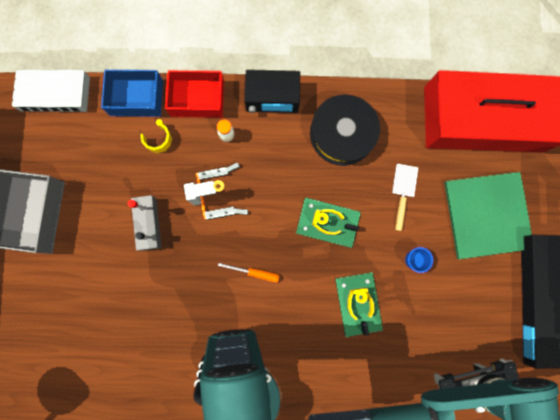

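View pics/side0.png

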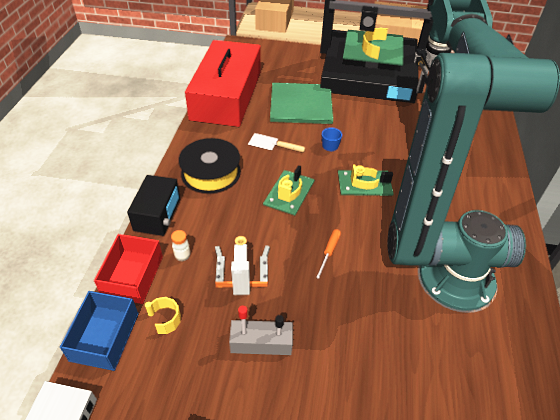

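The top view shows the leftmost green tray at about (329,222) with its fin to the right at (353,227), and a second tray at (360,304) to ignore. The jig is at (205,190) with its mouth to the right and the bushing at (219,186). In the rack, the red pin is at (133,204) and the black spare at (140,236). The side view agrees: bushing (240,241), red head (243,313), tray (289,190).

Run:
```python
from h import *
a=load('top0');b=load('side0')
ca=cv2.resize(a['pixels'][150:260,120:380],None,fx=3,fy=3,interpolation=cv2.INTER_CUBIC)
cb=cv2.resize(b['pixels'][160:360,190:330],None,fx=3,fy=3,interpolation=cv2.INTER_CUBIC)
cv2.imwrite('pics/ca.png',ca);cv2.imwrite('pics/cb.png',cb)
def blobs(im,lo,hi,roi,mn):
    h=cv2.cvtColor(im['pixels'],cv2.COLOR_BGR2HSV); m=cv2.inRange(h,np.array(lo),np.array(hi))
    k=np.zeros_like(m);x0,y0,x1,y1=roi;k[y0:y1,x0:x1]=m[y0:y1,x0:x1]
    n,l,s,c=cv2.connectedComponentsWithStats(k)
    return k,[(s[i].tolist(),np.round(c[i],1).tolist()) for i in range(1,n) if s[i][4]>=mn]
for nm,im,roi in(('top',a,(120,150,380,260)),('side',b,(190,160,330,360))):
    for c,lo,hi in(('green',(40,80,40),(85,255,255)),('yellow',(20,120,100),(35,255,255)),('red',(0,180,90),(5,255,255)),('orange',(6,170,150),(16,255,255)),('dark',(0,0,0),(180,255,45))):
        k,B=blobs(im,lo,hi,roi,8); print(nm,c,B)
        if c=='green':
            pts=cv2.findContours(k,cv2.RETR_EXTERNAL,cv2.CHAIN_APPROX_NONE)[0]; pts=max(pts,key=cv2.contourArea)[:,0]
            P=np.array([onz(im,u,v,.008)[:2] for u,v in pts],np.float32)
            rc=cv2.minAreaRect(P); print('tray rect',rc,cv2.boxPoints(rc).tolist())
```

```text
top green [([296, 198, 64, 50, 1663], [328.7, 222.9])]
tray rect ((0.5161290168762207, -0.23293673992156982), (0.17104806005954742, 0.11024482548236847), 76.55691528320312) [[0.44263431429862976, -0.30330270528793335], [0.549858570098877, -0.32893234491348267], [0.5896236896514893, -0.1625707745552063], [0.48239946365356445, -0.13694113492965698]]
top yellow [([150, 150, 16, 3, 35], [157.7, 150.7]), ([320, 150, 20, 11, 41], [327.9, 155.7]), ([214, 180, 10, 12, 83], [218.4, 185.3]), ([312, 209, 32, 26, 369], [324.7, 219.8])]
top red [([128, 200, 9, 8, 53], [131.7, 203.4])]
top orange [([120, 150, 201, 14, 1447], [226.8, 154.7]), ([365, 158, 15, 9, 59], [374.7, 163.7]), ([120, 164, 62, 26, 1006], [146.4, 174.4]), ([213, 167, 167, 27, 2012], [289.6, 178.6]), ([338, 170, 42, 5, 99], [356.9, 172.1]), ([195, 172, 6, 11, 26], [196.8, 178.4]), ([172, 182, 5, 4, 8], [173.9, 183.8]), ([334, 185, 39, 5, 99], [354.3, 187.4]), ([161, 188, 10, 1, 10], [165.5, 188.0]), ([120, 194, 13, 43, 437], [125.2, 216.8]), ([175, 197, 127, 41, 2949], [248.4, 217.2]), ([333, 198, 47, 44, 911], [366.6, 217.1]), 
[... 2110 characters left out ...]
88.7]), ([275, 281, 3, 7, 10], [275.9, 283.9]), ([193, 283, 7, 8, 18], [195.7, 286.8]), ([263, 288, 6, 7, 12], [264.6, 291.7]), ([243, 299, 6, 8, 18], [246.2, 302.3]), ([200, 313, 5, 6, 11], [202.1, 315.7]), ([196, 326, 5, 8, 15], [198.4, 330.2]), ([215, 333, 2, 7, 8], [215.1, 335.8]), ([193, 336, 7, 5, 18], [195.8, 337.9]), ([207, 340, 5, 7, 14], [208.8, 343.2]), ([321, 349, 5, 8, 21], [322.7, 352.4]), ([327, 349, 3, 5, 8], [328.1, 351.0]), ([191, 351, 4, 5, 9], [192.1, 353.0]), ([313, 350, 9, 10, 31], [317.3, 355.6]), ([326, 355, 4, 4, 9], [327.9, 356.8])]
side dark [([190, 160, 51, 33, 871], [213.1, 170.9]), ([294, 166, 7, 15, 67], [297.3, 173.0]), ([275, 316, 9, 12, 81], [279.1, 321.2])]
```

View pics/ca.png

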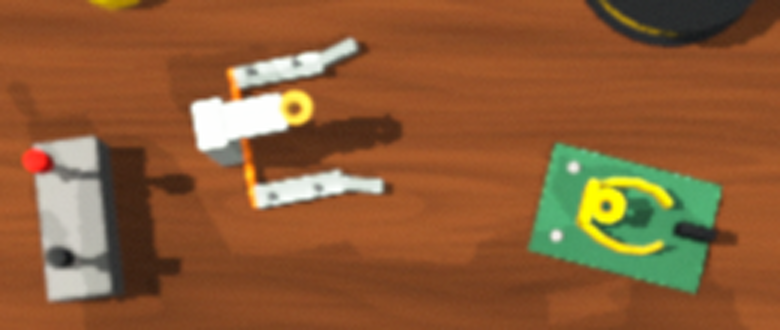

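View pics/cb.png

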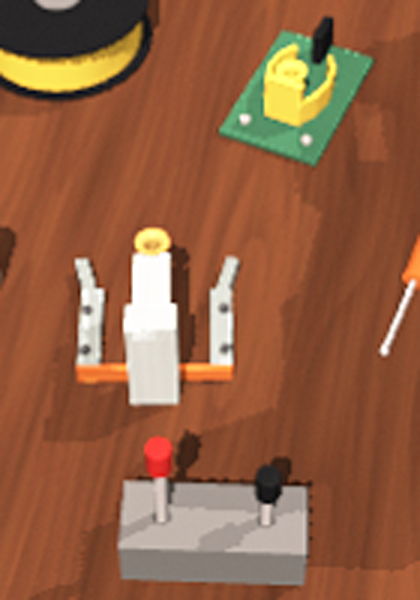

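In the enlarged top crop, the bushing ring is centred at (297,107), i.e. full-image (218.9,185.5). The orange stop runs from (235,70) to (257,206), and the walls slope about -9.8°. In the side crop, the ring is at (153,241), i.e. (241,240.3), and the red head top is at (158,443).

```bash
cat >> h.py <<'E'
def yaw_of(q):
    from scipy.spatial.transform import Rotation as R
    M=R.from_quat(np.roll(q,-1)).as_matrix(); return np.arctan2(M[1,0],M[0,0]),M
def plan(tx,ty,tz,yaw):
    s=r.read_state(); y,M=yaw_of(s['tool_rot']); d=np.array([tx,ty,tz])-s['position']
    print('t',s['time_s'],'pos',np.round(s['position'],4),'yaw',round(np.degrees(y),2),'tilt',np.round(M[:2,2],4),'w',round(s['width'],4),'F',np.round(s['wrist_force'],1),'ff',round(s['finger_force'],1))
    print('shift tool mm',np.round(M.T@d*1e3,1),'turn wz',round(-(yaw-y),4))
E
python3 - <<'E'
from h import *
a=load('top0');b=load('side0')
A=lambda u,v:(120+u/3-1/3,150+v/3-1/3); B=lambda u,v:(190+u/3-1/3,160+v/3-1/3)
bt=A(297,107);bs=B(153,241)
print('bush',onz(a,*bt,.12),onz(b,*bs,.12),tri(ray(a,*bt),ray(b,*bs)))
for n,p,q,z in(('stop',(235,70),(257,206),.02),('wu',(240,77),(322,63),.018),('wl',(260,196),(340,182),.018)):
    P,Q=onz(a,*A(*p),z),onz(a,*A(*q),z); d=Q-P; print(n,P,Q,(P+Q)/2,np.degrees(np.arctan2(d[1],d[0])))
for n,p,q,z in(('stop s',(78,372),(232,372),.02),('wu s',(88,372),(92,292),.018),('wl s',(223,372),(223,292),.018)):
    P,Q=onz(b,*B(*p),z),onz(b,*B(*q),z); d=Q-P; print(n,P,Q,(P+Q)/2,np.degrees(np.arctan2(d[1],d[0])))
print('red top',onz(a,*A(36,160),.16),onz(b,*B(158,443),.16),tri(ray(a,131.7,203.4),ray(b,242.2,310)))
print('knuckle', onz(a,*A(607,206),.065))
ph=np.radians(76.6); ux=np.array([np.cos(ph),np.sin(ph)]); f=np.array([.516,-.2327])-.066*ux
print('fin',f,'finpx top',[onz(a,*A(u,v),.05) for u,v in((677,229),(713,237))],'kn pred',np.array([.516,-.2327])+.025*ux)
plan(f[0],f[1],.12,ph)
E
```

```text
bush [0.59913812 0.08081735 0.12      ] [0.5971901  0.08030827 0.12      ] (array([0.59805315, 0.08067999, 0.12058864]), np.float64(0.001940171624574142))
stop [0.6520934  0.15552472 0.02      ] [0.51756538 0.12819795 0.02      ] [0.58482939 0.14186133 0.02      ] -168.51769453625292
wu [0.64555754 0.15058277 0.018     ] [0.66146327 0.0698266  0.018     ] [0.65351041 0.11020469 0.018     ] -78.85765177688342
wl [0.52766749 0.12593533 0.018     ] [0.54333554 0.04799345 0.018     ] [0.53550151 0.08696439 0.018     ] -78.6337625574912
stop s [0.65038178 0.16260329 0.02      ] [0.51499504 0.13545091 0.02      ] [0.58268841 0.1490271  0.02      ] -168.65953551870368
wu s [0.64207353 0.15957024 0.018     ] [0.66141682 0.07226039 0.018     ] [0.65174517 0.11591532 0.018     ] -77.50802419852722
wl s [0.52317687 0.13572567 0.018     ] [0.54083491 0.04798088 0.018     ] [0.53200589 0.09185327 0.018     ] -78.62159272697438
red top [0.53975344 0.30537711 0.16      ] [0.54021297 0.30072165 0.16      ] (array([0.53919551, 0.306038  , 0.15742953]), np.float64(0.00035413843745330355))
knuckle [ 0.52105166 -0.20851146  0.065     ]
fin [ 0.50070464 -0.29690321] finpx top [array([ 0.50216542, -0.27732852,  0.05      ]), array([ 0.4953097 , -0.31185655,  0.05      ])] kn pred [ 0.5217937 -0.2083806]
t 0.1 pos [ 0.1316 -0.5336  0.2214] yaw 13.85 tilt [-0.0003  0.002 ] w 0.0939 F [-0.6 -0.5  0.6] ff 0.0
shift tool mm [ 415.  -141.2  101.8] turn wz -1.0952
```

Request:
{"api": "jog_arm", "payload": {"commands": [[[37,-12.5,0],[0,0,0],70],[[38,-13,0],[0,0,0],70],[[38,-13,0],[0,0,0],70],[[38,-13,0],[0,0,0],70],[[38,-13,0],[0,0,0],70]], "grip_force": 30}}

```text
time_s: 0.52
position: [0.3008, -0.4247, 0.222]
tool_rot: [-0.0, 0.993, 0.12, -0.0]
wrist_force: [0.6, -0.9, -0.6]
width: 0.07
finger_force: 0.0
```

Request:
{"api": "jog_arm", "payload": {"commands": [[[38,-13,0],[0,0,0],60],[[38,-13,0],[0,0,0],60],[[38,-13,0],[0,0,0],60],[[38,-13,0],[0,0,0],60],[[38,-13,0],[0,0,0],60]]}}

```text
time_s: 0.93
position: [0.4699, -0.3159, 0.222]
tool_rot: [-0.0, 0.993, 0.121, -0.0]
wrist_force: [-0.1, -0.8, 0.5]
width: 0.0601
finger_force: 0.0
```

Request:
{"api": "jog_arm", "payload": {"commands": [[[36,-12,0],[0,0,0],60],[[0,0,10],[0,0,-0.122],60],[[0,0,10],[0,0,-0.122],60],[[0,0,10],[0,0,-0.122],60],[[0,0,10],[0,0,-0.122],60]]}}

```text
time_s: 1.35
position: [0.5009, -0.2966, 0.1812]
tool_rot: [-0.001, 0.933, 0.36, -0.0]
wrist_force: [0.2, -0.1, -0.3]
width: 0.0598
finger_force: 0.0
```

Request:
{"api": "jog_arm", "payload": {"commands": [[[0,0,10],[0,0,-0.122],60],[[0,0,10],[0,0,-0.122],60],[[0,0,10],[0,0,-0.122],60],[[0,0,10],[0,0,-0.122],60],[[0,0,10],[0,0,-0.12],60]]}}

```text
time_s: 1.77
position: [0.5004, -0.297, 0.1313]
tool_rot: [-0.001, 0.783, 0.622, -0.0]
wrist_force: [0.6, 0.2, 0.8]
width: 0.06
finger_force: 0.0
```

Run:
```python
from h import *
snap('wrist','w1')
plan(.5007,-.2969,.034,np.radians(76.6))
```

```text
t 1.8167 pos [ 0.4993 -0.2962  0.1287] yaw 77.2 tilt [-0.0047  0.0033] w 0.0598 F [ 0.4  0.1 -2. ] ff 0.0
shift tool mm [-0.5  2.1 94.7] turn wz 0.0105
```

View pics/w1.png

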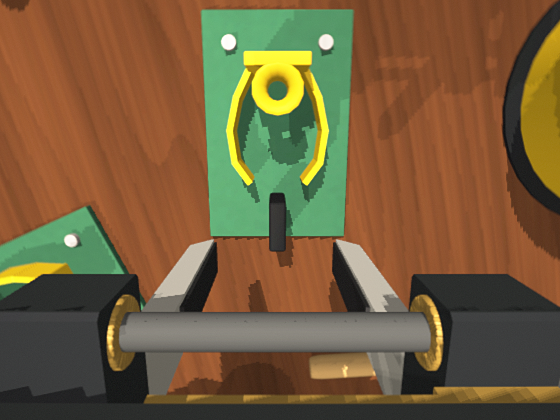

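The wrist view shows the tray straight ahead, with the fin at (277,222) centred between the fingers. Next I descend and pinch.

Request:
{"api": "jog_arm", "payload": {"commands": [[[0,0,25],[0,0,0],60],[[0,0,25],[0,0,0],60],[[0,0,25],[0,0,0],60],[[0,0,23],[0,0,0],60],[[0,0,0],[0,0,0],30]]}}

```text
time_s: 2.23
position: [0.4972, -0.2947, 0.0286]
tool_rot: [-0.006, 0.785, 0.619, -0.002]
wrist_force: [-1.0, 0.5, -0.2]
width: 0.0561
finger_force: 0.0
```

Request:
{"api": "jog_arm", "payload": {"commands": [[[0,0,0],[0,0,0],5],[[0,0,0],[0,0,0],5],[[0,0,0],[0,0,0],5],[[0,0,0],[0,0,0],5],[[0,0,0],[0,0,0],5]]}}

```text
time_s: 2.65
position: [0.5016, -0.2979, 0.0362]
tool_rot: [0.002, 0.785, 0.62, 0.0]
wrist_force: [-0.2, -1.3, 0.4]
width: 0.0235
finger_force: 0.0
```

Run:
```python
from h import *
plan(.6429,-.1409,.034,np.radians(101.4))
```

```text
t 2.65 pos [ 0.5016 -0.2979  0.0362] yaw 76.64 tilt [ 0.0025 -0.0019] w 0.0235 F [-0.2 -1.3  0.4] ff 0.0
shift tool mm [185.4 101.2   2.3] turn wz -0.4322
```

Request:
{"api": "jog_arm", "payload": {"commands": [[[0,0,0],[0,0,0],5],[[0,0,0],[0,0,0],5],[[0,0,0],[0,0,0],5],[[0,0,0],[0,0,0],5]]}}

```text
time_s: 2.98
position: [0.5014, -0.2977, 0.0354]
tool_rot: [0.001, 0.785, 0.62, 0.0]
wrist_force: [1.1, 0.8, 2.4]
width: 0.0118
finger_force: 30.0
```

Run:
```python
from h import *
plan(.6429,-.1409,.034,np.radians(101.4))
```

```text
t 2.9833 pos [ 0.5014 -0.2977  0.0354] yaw 76.64 tilt [ 0.0016 -0.0011] w 0.0118 F [1.1 0.8 2.4] ff 30.0
shift tool mm [185.2 101.5   1.5] turn wz -0.4322
```

Request:
{"api": "jog_arm", "payload": {"commands": [[[0,0,0],[0,0,-0.03],5],[[0,0,0],[0,0,-0.05],5],[[0,0,0],[0,0,-0.05],5],[[0,0,0],[0,0,-0.05],5],[[0,0,0],[0,0,-0.05],5]], "grip_force": 55}}

```text
time_s: 3.4
position: [0.5016, -0.2967, 0.0354]
tool_rot: [0.0, 0.707, 0.707, 0.001]
wrist_force: [1.1, 2.6, 5.1]
width: 0.0114
finger_force: 55.0
```

Request:
{"api": "jog_arm", "payload": {"commands": [[[0,0,0],[0,0,-0.05],5],[[0,0,0],[0,0,-0.05],5],[[0,0,0],[0,0,-0.05],5],[[0,0,0],[0,0,-0.05],5],[[4,6,0],[0,0,0],5]]}}

```text
time_s: 3.82
position: [0.5046, -0.294, 0.0354]
tool_rot: [0.0, 0.634, 0.773, -0.002]
wrist_force: [-6.0, -4.5, 5.9]
width: 0.012
finger_force: 55.1
```

Request:
{"api": "jog_arm", "payload": {"commands": [[[9,12,0],[0,0,0],5],[[9,12,0],[0,0,0],5],[[9,12,0],[0,0,0],5],[[9,12,0],[0,0,0],5],[[9,12,0],[0,0,0],5]]}}

```text
time_s: 4.23
position: [0.5553, -0.2379, 0.0354]
tool_rot: [0.001, 0.635, 0.773, -0.002]
wrist_force: [-4.8, -6.0, 5.4]
width: 0.0116
finger_force: 55.0
```

Request:
{"api": "jog_arm", "payload": {"commands": [[[9,12,0],[0,0,0],5],[[9,12,0],[0,0,0],5],[[9,12,0],[0,0,0],5],[[9,12,0],[0,0,0],5],[[9,12,0],[0,0,0],5]]}}

```text
time_s: 4.65
position: [0.6053, -0.1821, 0.0355]
tool_rot: [0.0, 0.635, 0.773, -0.002]
wrist_force: [-4.3, -4.9, 5.2]
width: 0.0116
finger_force: 55.0
```

Request:
{"api": "jog_arm", "payload": {"commands": [[[9,12,0],[0,0,0],5],[[9,12,0],[0,0,0],5],[[9,12,0],[0,0,0],5],[[5,8,0],[0,0,0],5],[[0,0,0],[0,0,0],5]]}}

```text
time_s: 5.07
position: [0.6437, -0.1399, 0.0354]
tool_rot: [0.001, 0.634, 0.773, -0.0]
wrist_force: [-0.8, 0.2, 4.5]
width: 0.0117
finger_force: 55.0
```

Run:
```python
from h import *
a=snap('top','top1');snap('side','side1');w=snap('wrist','w2')
b=load('side1')
for im,roi in((a,(200,120,380,300)),(b,(200,130,330,300))):
    m=cv2.inRange(cv2.cvtColor(im['pixels'],cv2.COLOR_BGR2HSV),np.array((40,80,40)),np.array((85,255,255)))
    k=np.zeros_like(m);x0,y0,x1,y1=roi;k[y0:y1,x0:x1]=m[y0:y1,x0:x1]
    for c in sorted(cv2.findContours(k,cv2.RETR_EXTERNAL,cv2.CHAIN_APPROX_NONE)[0],key=cv2.contourArea)[-3:]:
        P=np.array([onz(im,u,v,.008)[:2] for u,v in c[:,0]],np.float32); print(cv2.contourArea(c),cv2.minAreaRect(P))
plan(.6429,-.1409,.034,np.radians(101.4))
```

```text
289.5 ((0.6110111474990845, -0.18472228944301605), (0.04581134021282196, 0.16348597407341003), 72.45533752441406)
629.5 ((0.32509562373161316, -0.3163335919380188), (0.07942833006381989, 0.11152064055204391), 9.144296646118164)
1527.5 ((0.6634119749069214, -0.052201248705387115), (0.23488734662532806, 0.13846762478351593), 3.0130698680877686)
263.0 ((0.7219341397285461, -0.43032127618789673), (0.08791972696781158, 0.12142163515090942), 14.276920318603516)
269.5 ((0.4935700297355652, -0.5194530487060547), (0.1592038869857788, 0.07346200197935104), 11.847043991088867)
1316.5 ((0.6300748586654663, -0.07329876720905304), (0.10899709165096283, 0.17159147560596466), 11.622105598449707)
t 5.2167 pos [ 0.6437 -0.1399  0.0354] yaw 101.28 tilt [0.002  0.0001] w 0.0117 F [1.4 1.3 5.6] ff 55.0
shift tool mm [-0.8 -1.   1.4] turn wz -0.0021
```

View pics/w2.png

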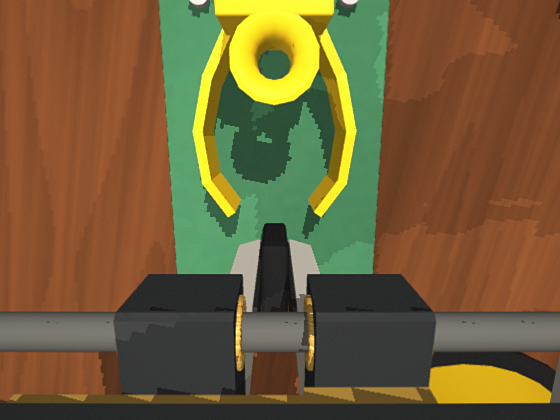

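The wrist view shows the fin still pinched straight at (273,260) and the tray square to the gripper. The side measurement puts it on the jig's centre line within about 1 mm. Next I push it in.

Request:
{"api": "jog_arm", "payload": {"commands": [[[6,-0.5,0],[0,0,0],5],[[10,-0.5,0],[0,0,0],5],[[10,0,0],[0,0,0],5],[[10,0,0],[0,0,0],5],[[10,0,0],[0,0,0],5]], "grip_force": 40}}

```text
time_s: 5.63
position: [0.6333, -0.0976, 0.0354]
tool_rot: [0.002, 0.635, 0.773, -0.001]
wrist_force: [1.0, -5.8, 3.6]
width: 0.0119
finger_force: 40.0
```

Request:
{"api": "jog_arm", "payload": {"commands": [[[8,0,0],[0,0,0],5],[[8,0,0],[0,0,0],5],[[8,0,0],[0,0,0],5],[[8,0,0],[0,0,0],5]]}}

```text
time_s: 5.97
position: [0.6273, -0.0663, 0.0354]
tool_rot: [0.002, 0.635, 0.773, -0.001]
wrist_force: [1.5, -5.4, 4.3]
width: 0.0118
finger_force: 40.0
```

Run:
```python
from h import *
plan(.6162,-.0086,.0354,np.radians(101.4))
```

```text
t 5.9667 pos [ 0.6273 -0.0663  0.0354] yaw 101.17 tilt [ 0.0026 -0.0042] w 0.0118 F [ 1.5 -5.4  4.3] ff 40.0
shift tool mm [58.7  0.3 -0.3] turn wz -0.0039
```

Request:
{"api": "jog_arm", "payload": {"commands": [[[8,0,0],[0,0,0],5],[[8,0,0],[0,0,0],5],[[8,0,0],[0,0,0],5],[[8,0,0],[0,0,0],5],[[8,0,0],[0,0,0],5]]}}

```text
time_s: 6.38
position: [0.6195, -0.027, 0.0354]
tool_rot: [0.002, 0.635, 0.773, -0.001]
wrist_force: [2.3, -5.5, 4.2]
width: 0.0116
finger_force: 40.0
```

Request:
{"api": "jog_arm", "payload": {"commands": [[[4,0,0],[0,0,0],5],[[4,0,0],[0,0,0],5],[[3,0,0],[0,0,0],5],[[2,0,0],[0,0,0],5],[[0,0,0],[0,0,0],5]]}}

```text
time_s: 6.8
position: [0.617, -0.0139, 0.0354]
tool_rot: [0.002, 0.635, 0.773, -0.0]
wrist_force: [1.4, -4.9, 5.2]
width: 0.0121
finger_force: 40.0
```

Run:
```python
from h import *
plan(.6162,-.0086,.0354,np.radians(101.4))
```

```text
t 6.8 pos [ 0.617  -0.0139  0.0354] yaw 101.22 tilt [ 0.0026 -0.0034] w 0.0121 F [ 1.4 -4.9  5.2] ff 40.0
shift tool mm [ 5.3  0.2 -0. ] turn wz -0.0031
```

Next, small steps until the stop force shows.

Request:
{"api": "jog_arm", "payload": {"commands": [[[2,0,0],[0,0,0],5],[[1,0,0],[0,0,0],5],[[1,0,0],[0,0,0],5]]}}

```text
time_s: 7.05
position: [0.6163, -0.0106, 0.0354]
tool_rot: [0.002, 0.635, 0.773, -0.001]
wrist_force: [2.1, -6.1, 5.0]
width: 0.012
finger_force: 40.0
```

Request:
{"api": "jog_arm", "payload": {"commands": [[[1,0,0],[0,0,0],5],[[1,0,0],[0,0,0],5]]}}

```text
time_s: 7.22
position: [0.6159, -0.0087, 0.0354]
tool_rot: [0.002, 0.635, 0.773, -0.001]
wrist_force: [1.8, -6.5, 3.9]
width: 0.0117
finger_force: 40.0
```

Request:
{"api": "jog_arm", "payload": {"commands": [[[1,0,0],[0,0,0],5],[[1,0,0],[0,0,0],5]]}}

```text
time_s: 7.38
position: [0.6159, -0.0073, 0.0354]
tool_rot: [0.003, 0.635, 0.773, -0.001]
wrist_force: [4.3, -8.7, 3.6]
width: 0.0117
finger_force: 40.0
```

Request:
{"api": "jog_arm", "payload": {"commands": [[[1,0,0],[0,0,0],5],[[0.5,0,0],[0,0,0],5],[[0,0,0],[0,0,0],5]]}}

```text
time_s: 7.63
position: [0.6162, -0.0071, 0.0357]
tool_rot: [0.004, 0.635, 0.773, -0.001]
wrist_force: [4.9, -10.2, 3.4]
width: 0.0118
finger_force: 40.0
```

Request:
{"api": "jog_arm", "payload": {"commands": [[[1,0,0],[0,0,0],5],[[0,0,0],[0,0,0],5]]}}

```text
time_s: 7.8
position: [0.6164, -0.0068, 0.0359]
tool_rot: [0.005, 0.635, 0.773, -0.002]
wrist_force: [4.7, -11.8, 2.4]
width: 0.0118
finger_force: 40.0
```

Request:
{"api": "jog_arm", "payload": {"commands": [[[1,0,0],[0,0,0],5],[[0,0,0],[0,0,0],5]]}}

```text
time_s: 7.97
position: [0.6167, -0.0066, 0.0362]
tool_rot: [0.006, 0.635, 0.773, -0.002]
wrist_force: [5.5, -13.5, 4.5]
width: 0.0116
finger_force: 40.0
```

Request:
{"api": "jog_arm", "payload": {"commands": [[[-2,0,0],[0,0,0],5],[[-1.5,0,0],[0,0,0],30],[[0,0,0],[0,0,0],40],[[0,0,0],[0,0,0],40],[[0,0,0],[0,0,0],40]]}}

```text
time_s: 8.38
position: [0.6136, -0.0037, 0.0334]
tool_rot: [-0.001, 0.634, 0.773, -0.0]
wrist_force: [-1.0, -0.4, -1.0]
width: 0.035
finger_force: 0.0
```

Request:
{"api": "jog_arm", "payload": {"commands": [[[0,0,-20],[0,0,0],50],[[0,0,-40],[0,0,0],50],[[0,0,-40],[0,0,0],50],[[0,0,-40],[0,0,0],50],[[0,0,-40],[0,0,0],50]]}}

```text
time_s: 8.8
position: [0.6138, -0.0035, 0.2156]
tool_rot: [-0.001, 0.634, 0.773, -0.0]
wrist_force: [0.9, -0.6, 0.8]
width: 0.0499
finger_force: 0.0
```

Request:
{"api": "jog_arm", "payload": {"commands": [[[20,0,-20],[0,0,0],50],[[40,-2,0],[0,0,0],50],[[40,-2,0],[0,0,0],50],[[40,-2,0],[0,0,0],50],[[40,-2,0],[0,0,0],50]]}}

```text
time_s: 9.22
position: [0.5704, 0.1726, 0.2342]
tool_rot: [-0.0, 0.634, 0.773, -0.0]
wrist_force: [0.1, 0.1, -0.3]
width: 0.0502
finger_force: 0.0
```

Request:
{"api": "jog_arm", "payload": {"commands": [[[25,-2,0],[0,0,0],50],[[0,0,0],[0,0,0],50],[[0,0,0],[0,0,0],50]]}}

```text
time_s: 9.47
position: [0.5638, 0.1963, 0.234]
tool_rot: [-0.0, 0.633, 0.774, -0.001]
wrist_force: [0.3, -0.3, -0.1]
width: 0.0501
finger_force: 0.0
```

Run:
```python
from h import *
w=snap('wrist','w3');b=snap('side','side2');a=snap('top','top2')
for im,roi,zz in((b,(190,160,330,360),.008),(a,(120,120,380,300),.008)):
    m=cv2.inRange(cv2.cvtColor(im['pixels'],cv2.COLOR_BGR2HSV),np.array((40,80,40)),np.array((85,255,255)))
    k=np.zeros_like(m);x0,y0,x1,y1=roi;k[y0:y1,x0:x1]=m[y0:y1,x0:x1]
    for c in sorted(cv2.findContours(k,cv2.RETR_EXTERNAL,cv2.CHAIN_APPROX_NONE)[0],key=cv2.contourArea)[-2:]:
        P=np.array([onz(im,u,v,.008)[:2] for u,v in c[:,0]],np.float32); print(cv2.contourArea(c),cv2.minAreaRect(P))
m=cv2.inRange(cv2.cvtColor(w['pixels'],cv2.COLOR_BGR2HSV),np.array((0,180,60)),np.array((5,255,255)))
n,l,s,c=cv2.connectedComponentsWithStats(m)
for i in range(1,n):
    if s[i][4]>100: print(s[i],c[i],onz(w,*c[i],.16))
plan(.5398,.305,.2,np.radians(101.2))
cs=cv2.resize(b['pixels'][160:360,190:330],None,fx=3,fy=3,interpolation=cv2.INTER_CUBIC)
cv2.imwrite('pics/both.png',np.hstack([w['pixels'],cv2.resize(cs,(294,420))])[:, :800])
```

```text
204.0 ((0.5638444423675537, 0.04961910843849182), (0.027218090370297432, 0.14913545548915863), 7.94669246673584)
1567.5 ((0.5723625421524048, -0.3145909905433655), (0.38257840275764465, 0.15480676293373108), 29.014915466308594)
632.5 ((0.3238842487335205, -0.3163297772407532), (0.07982644438743591, 0.1123526468873024), 10.135269165039062)
1159.5 ((0.6033923029899597, 0.05680656433105469), (0.11246129870414734, 0.16841831803321838), 10.513474464416504)
[255  38  31  40 942] [270.24522293  57.35138004] [0.53976437 0.29984762 0.16      ]
[ 489  189   71  123 6213] [531.64686947 251.57830356] [0.74093126 0.21352238 0.16      ]
[536 352  24  11 214] [548.12149533 356.44859813] [0.78274387 0.13820482 0.16      ]
t 9.6167 pos [0.5649 0.1937 0.2341] yaw 101.21 tilt [-0.0005 -0.0007] w 0.0501 F [-1.1 -0.5  0.7] ff 0.0
shift tool mm [114.1  -2.9  34. ] turn wz 0.0003
```

View pics/both.png

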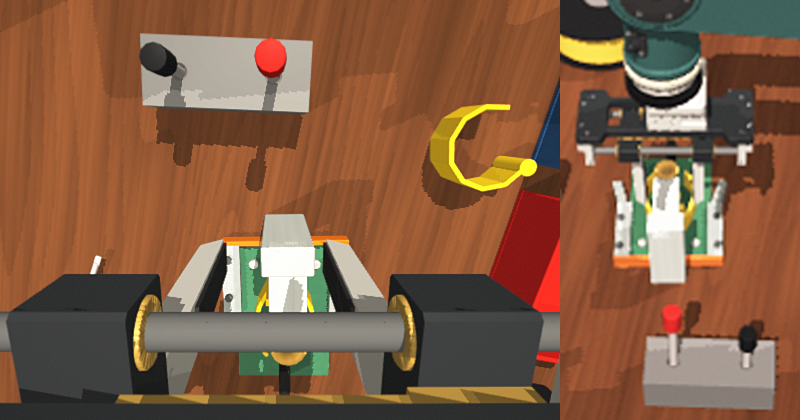

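The wrist view shows the red head at (270,57) and the spare at (158,58). The tray sits against the orange stop. The top measurement has the tray centre within 1 mm of home.

Run:
```python
from h import *
w=load('w3');a=load('top0');b=load('side0')
E=w['extrinsics'];print(np.round(E,3).tolist())
for v in(51,53,55): print(onz(w,270.5,v,.16))
# predicted silhouettes of head at a candidate, compare blob bbox/centroid in each view
from scipy.optimize import least_squares
obs=[(w,270.25,57.35),(a,131.7,203.4),(b,242.2,311.8)]
th=np.linspace(0,2*np.pi,40)
def cen(im,x,y):
    P=np.float32([proj(im,(x+.01*np.cos(t),y+.01*np.sin(t),z)) for z in(.13,.16) for t in th])
    M=cv2.moments(cv2.convexHull(P)); return M['m10']/M['m00'],M['m01']/M['m00']
for sel in(obs,obs[:1],obs[1:2],obs[2:]):
    s=least_squares(lambda p:np.concatenate([(np.array(cen(im,*p))-(u,v))*(1 if im is not w else .4) for im,u,v in sel]),[.54,.303],diff_step=1e-3); print(s.x,s.fun.round(2))
```

```text
[[0.98, -0.194, -0.045, 0.551], [0.2, 0.954, 0.224, 0.26], [-0.001, -0.229, 0.973, 0.397], [0.0, 0.0, 0.0, 1.0]]
[0.5392045  0.30341699 0.16      ]
[0.53942815 0.30230549 0.16      ]
[0.5396523  0.30119149 0.16      ]
[0.539817   0.30336491] [ 0.54 -1.27  2.3   0.32  0.24 -0.07]
[0.53935617 0.3013185 ] [0. 0.]
[0.54053223 0.30967541] [-0.  0.]
[0.54032232 0.30364283] [0. 0.]
```

Request:
{"api": "jog_arm", "payload": {"commands": [[[30,-1,0],[0,0,0],50],[[35,-1,0],[0,0,0],50],[[30,-1,0],[0,0,0],50],[[15,0,0],[0,0,0],50],[[0,0,0],[0,0,0],50]]}}

```text
time_s: 10.03
position: [0.5399, 0.3034, 0.234]
tool_rot: [-0.0, 0.633, 0.774, -0.0]
wrist_force: [-0.8, -0.2, -0.2]
width: 0.0499
finger_force: 0.0
```

Request:
{"api": "jog_arm", "payload": {"commands": [[[0,0,5],[0,0,0],50],[[0,0,0],[0,0,0],50],[[0,0,0],[0,0,0],50]]}}

```text
time_s: 10.28
position: [0.5407, 0.3001, 0.2287]
tool_rot: [0.0, 0.635, 0.772, -0.001]
wrist_force: [-0.5, 0.4, 0.0]
width: 0.0501
finger_force: 0.0
```

Run:
```python
from h import *
plan(.5398,.303,.143,np.radians(101.2))
```

```text
t 10.2833 pos [0.5407 0.3001 0.2287] yaw 101.15 tilt [-0.001  -0.0013] w 0.0501 F [-0.5  0.4  0. ] ff 0.0
shift tool mm [ 3.1 -0.2 85.7] turn wz -0.0009
```

Request:
{"api": "jog_arm", "payload": {"commands": [[[2.5,0,20],[0,0,0],50],[[0,0,25],[0,0,0],50],[[0,0,22],[0,0,0],50],[[0,0,13],[0,0,0],50],[[0,0,5],[0,0,0],50]]}}

```text
time_s: 10.7
position: [0.5388, 0.3027, 0.1414]
tool_rot: [-0.001, 0.635, 0.773, -0.002]
wrist_force: [-0.3, -0.4, 0.1]
width: 0.0499
finger_force: 0.0
```

Request:
{"api": "jog_arm", "payload": {"commands": [[[0,0,0],[0,0,0],30],[[0,0,0],[0,0,0],24],[[0,0,0],[0,0,0],20],[[0,0,0],[0,0,0],14],[[0,0,0],[0,0,0],14]], "grip_force": 20}}

```text
time_s: 11.12
position: [0.5404, 0.3048, 0.146]
tool_rot: [0.001, 0.634, 0.773, 0.001]
wrist_force: [0.2, -0.5, 0.4]
width: 0.0201
finger_force: 0.4
```

Request:
{"api": "jog_arm", "payload": {"commands": [[[0,0,0],[0,0,0],14],[[0,0,0],[0,0,0],14],[[0,0,0],[0,0,0],14]]}}

```text
time_s: 11.37
position: [0.5403, 0.3048, 0.1458]
tool_rot: [0.001, 0.634, 0.773, 0.001]
wrist_force: [-0.1, -0.9, 3.7]
width: 0.0196
finger_force: 20.0
```

Run:
```python
from h import *
plan(.5398,.303,.143,np.radians(101.2))
```

```text
t 11.3667 pos [0.5403 0.3048 0.1458] yaw 101.3 tilt [0.0022 0.0009] w 0.0196 F [-0.1 -0.9  3.7] ff 20.0
shift tool mm [-1.7 -0.8  2.8] turn wz 0.0017
```

Request:
{"api": "jog_arm", "payload": {"commands": [[[0,0,0],[0,0,0],14],[[0,0,-8],[0,0,0],14],[[0,0,-14],[0,0,0],14],[[0,0,-20],[0,0,0],14],[[0,0,-20],[0,0,0],14]], "grip_force": 40}}

```text
time_s: 11.78
position: [0.539, 0.3042, 0.2054]
tool_rot: [-0.001, 0.634, 0.773, -0.002]
wrist_force: [-0.3, -0.4, -0.4]
width: 0.0195
finger_force: 40.0
```

Request:
{"api": "jog_arm", "payload": {"commands": [[[0,0,-20],[0,0,0],14],[[0,0,-20],[0,0,0],14],[[0,0,-20],[0,0,0],14],[[0,0,-20],[0,0,0],14],[[0,0,-12],[0,0,0],14]]}}

```text
time_s: 12.2
position: [0.5398, 0.3046, 0.3004]
tool_rot: [0.0, 0.634, 0.773, 0.001]
wrist_force: [-0.0, -0.8, 0.1]
width: 0.0192
finger_force: 40.0
```

Request:
{"api": "jog_arm", "payload": {"commands": [[[-10,3,0],[0,0,0],14],[[-20,4,0],[0,0,0],14],[[-25,2,0],[0,0,0],14],[[-25,2,0],[0,0,0],14],[[-25,2,0],[0,0,0],14]]}}

```text
time_s: 12.62
position: [0.5729, 0.2023, 0.2962]
tool_rot: [-0.001, 0.634, 0.773, -0.002]
wrist_force: [-0.1, 0.1, -1.1]
width: 0.0192
finger_force: 40.0
```

Request:
{"api": "jog_arm", "payload": {"commands": [[[-25,0,0],[0,0,0],14],[[-25,0,0],[0,0,0],14],[[-25,0,0],[0,0,0],14],[[-15,0,0],[0,0,0],14],[[-5,0,0],[0,0,0],14]]}}

```text
time_s: 13.03
position: [0.5917, 0.108, 0.2968]
tool_rot: [-0.001, 0.635, 0.772, -0.001]
wrist_force: [0.2, 0.4, -0.4]
width: 0.0196
finger_force: 40.0
```

Request:
{"api": "jog_arm", "payload": {"commands": [[[0,0,0],[0,0,0],14],[[0,0,0],[0,0,0],14],[[0,0,0],[0,0,0],14],[[0,0,0],[0,0,0],14]]}}

```text
time_s: 13.37
position: [0.5914, 0.1122, 0.2984]
tool_rot: [-0.0, 0.633, 0.774, 0.0]
wrist_force: [-0.3, 0.3, -0.1]
width: 0.0194
finger_force: 40.0
```

Run:
```python
from h import *
w=snap('wrist','w4');b=snap('side','side3')
plan(.5982,.0806,.28,np.radians(101.2))
c=b['pixels'][110:320,180:320]
cv2.imwrite('pics/both2.png',np.hstack([w['pixels'][:,80:500],cv2.resize(c,(280,420),interpolation=cv2.INTER_CUBIC)]))
```

```text
t 13.4667 pos [0.5914 0.112  0.2985] yaw 101.38 tilt [0.0001 0.0001] w 0.0193 F [-0.   0.2 -1. ] ff 40.0
shift tool mm [-32.2   0.5  18.5] turn wz 0.0032
```

View pics/both2.png

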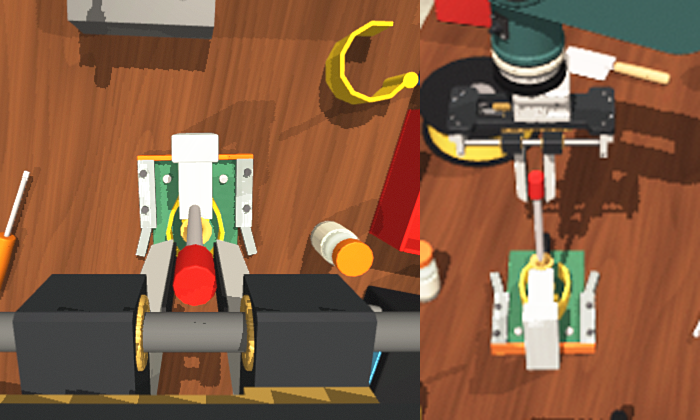

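The wrist half shows the red head at (275,275) with the shaft running up-image to a tip near (274,208), in front of the brass ring. The side half shows the pin hanging near upright just above the bushing. I zoom in for precision.

Run:
```python
from h import *
w=load('w4')['pixels'];b=load('side3')['pixels']
A=cv2.resize(w[190:290,240:310],(420,600),interpolation=cv2.INTER_CUBIC)
B=cv2.resize(b[190:260,218:260],(360,600),interpolation=cv2.INTER_CUBIC)
cv2.imwrite('pics/z.png',np.hstack([A,B]))
```

```text
(no output)
```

View pics/z.png

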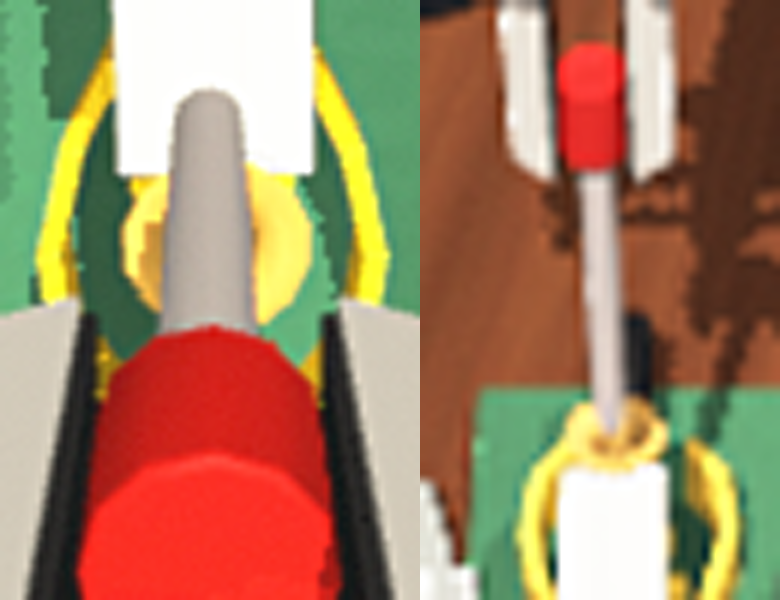

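In the zoom, the wrist half has the tip end at about (208,97) and the ring centre at about (217,245). The side half has the tip at (611,430) and the ring centre at (617,435).

Run:
```python
from h import *
w=load('w4');b=load('side3');a=load('top0')
W=lambda u,v:(240+u/6-.4,190+v/6-.4); S=lambda u,v:(218+(u-420)/8.571-.4,190+v/8.571-.4)
t=tri(ray(w,*W(208,97)),ray(b,*S(611,430)));print('tip',t)
print('head bot/top side', onz(b,*S(594,170),.28))
print('bush w/s',tri(ray(w,*W(217,245)),ray(b,*S(617,435))),'w@.12',onz(w,*W(217,245),.12),'s@.12',onz(b,*S(617,435),.12))
s=r.read_state(); p=s['position']
for z in(.16,.1625,.165): print(z,'tip w',onz(w,*W(208,97),z)-p,'tip s',onz(b,*S(611,430),z)-p)
# shaft direction check: vertical line through head in both views
hd=tri(ray(w,*W(212,335)),ray(b,*S(595,175)));print('shaft top',hd)
```

```text
tip (array([0.59059793, 0.11235009, 0.16159329]), np.float64(0.000696175488534909))
head bot/top side [0.58975655 0.1165368  0.28      ]
bush w/s (array([0.5986482 , 0.078462  , 0.11580044]), np.float64(0.0012809055212043648)) w@.12 [0.59900227 0.07983827 0.12      ] s@.12 [0.59713011 0.08150875 0.12      ]
0.16 tip w [-3.95435046e-04  8.52597790e-05 -1.38537820e-01] tip s [-0.00077563 -0.00103134 -0.13853782]
0.1625 tip w [-0.00050116  0.00061197 -0.13603782] tip s [-0.00132379  0.00090905 -0.13603782]
0.165 tip w [-0.00060688  0.00113867 -0.13353782] tip s [-0.00187196  0.00284943 -0.13353782]
shaft top (array([0.59030876, 0.11539516, 0.27655371]), np.float64(0.0008331468582856181))
```

Request:
{"api": "jog_arm", "payload": {"commands": [[[-10,0.4,0],[0,0,0],14],[[-12,0.4,0],[0,0,0],14],[[-8,0.4,0],[0,0,0],14],[[-3,0,0],[0,0,0],14],[[0,0,0],[0,0,0],14]]}}

```text
time_s: 13.88
position: [0.5995, 0.0773, 0.2983]
tool_rot: [0.0, 0.635, 0.773, -0.0]
wrist_force: [0.4, -0.1, -1.7]
width: 0.0192
finger_force: 40.0
```

Request:
{"api": "jog_arm", "payload": {"commands": [[[0,0,8],[0,0,0],14],[[0,0,12],[0,0,0],14],[[0,0,10],[0,0,0],14],[[0,0,5],[0,0,0],14],[[0,0,0],[0,0,0],14]]}}

```text
time_s: 14.3
position: [0.5983, 0.079, 0.261]
tool_rot: [-0.002, 0.634, 0.773, -0.001]
wrist_force: [-0.4, -0.4, -0.4]
width: 0.0189
finger_force: 40.0
```

Request:
{"api": "jog_arm", "payload": {"commands": [[[0,0,0],[0,0,0],14],[[0,0,0],[0,0,0],14],[[0,0,0],[0,0,0],14]]}}

```text
time_s: 14.55
position: [0.5995, 0.0789, 0.2643]
tool_rot: [0.001, 0.634, 0.773, 0.0]
wrist_force: [-0.3, -0.7, -0.4]
width: 0.0191
finger_force: 40.0
```

Run:
```python
from h import *
w=snap('wrist','w5');b=snap('side','side4')
plan(.5991,.0799,.1615,np.radians(101.4))
A=cv2.resize(w['pixels'][190:290,240:310],(420,600),interpolation=cv2.INTER_CUBIC)
B=cv2.resize(b['pixels'][190:260,218:260],(360,600),interpolation=cv2.INTER_CUBIC)
cv2.imwrite('pics/z2.png',np.hstack([A,B]))
```

```text
t 14.65 pos [0.5995 0.0788 0.2642] yaw 101.29 tilt [ 0.0014 -0.    ] w 0.0191 F [-0.8 -0.2 -0.7] ff 40.0
shift tool mm [  1.1  -0.3 102.7] turn wz -0.0019
```

View pics/z2.png

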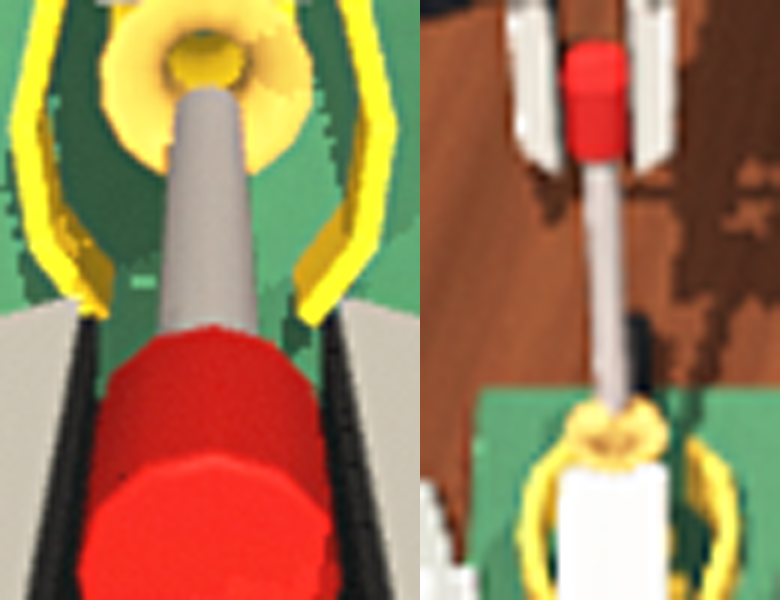

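The wrist half of the zoom shows the tip at (208,97) and the bore at (207,62), so the pin is about 1.5 mm short along tool +x and laterally centred. I correct that and descend.

Request:
{"api": "jog_arm", "payload": {"commands": [[[1.3,0,2],[0,0,0],14],[[0,0,4],[0,0,0],14],[[0,0,4],[0,0,0],14],[[0,0,4],[0,0,0],14],[[0,0,4],[0,0,0],14]]}}

```text
time_s: 15.07
position: [0.5988, 0.0801, 0.2447]
tool_rot: [-0.0, 0.634, 0.773, -0.0]
wrist_force: [0.7, 0.6, -0.5]
width: 0.019
finger_force: 40.0
```

Request:
{"api": "jog_arm", "payload": {"commands": [[[0,0,3],[0,0,0],14],[[0,0,3],[0,0,0],14],[[0,0,3],[0,0,0],14],[[0,0,3],[0,0,0],14],[[0,0,0],[0,0,0],14]]}}

```text
time_s: 15.48
position: [0.5988, 0.0801, 0.2326]
tool_rot: [-0.0, 0.634, 0.773, -0.0]
wrist_force: [-0.7, 0.6, -1.1]
width: 0.0189
finger_force: 40.0
```

Run:
```python
from h import *
plan(.5991,.0799,.1615,np.radians(101.4))
```

```text
t 15.4833 pos [0.5988 0.0801 0.2326] yaw 101.28 tilt [-0.0009  0.    ] w 0.0189 F [-0.7  0.6 -1.1] ff 40.0
shift tool mm [-0.2  0.3 71.1] turn wz -0.002
```

Request:
{"api": "jog_arm", "payload": {"commands": [[[0,0,4],[0,0,0],14],[[0,0,5],[0,0,0],14],[[0,0,5],[0,0,0],14],[[0,0,5],[0,0,0],14],[[0,0,5],[0,0,0],14]]}}

```text
time_s: 15.9
position: [0.5989, 0.0802, 0.2088]
tool_rot: [-0.0, 0.634, 0.773, 0.0]
wrist_force: [-0.4, 0.8, -0.9]
width: 0.019
finger_force: 40.0
```

Request:
{"api": "jog_arm", "payload": {"commands": [[[0,0,4],[0,0,0],14],[[0,0,4],[0,0,0],14],[[0,0,3],[0,0,0],14],[[0,0,3],[0,0,0],14],[[0,0,0],[0,0,0],14]]}}

```text
time_s: 16.32
position: [0.5988, 0.0802, 0.1947]
tool_rot: [-0.0, 0.634, 0.773, -0.0]
wrist_force: [0.9, 1.8, -2.3]
width: 0.0195
finger_force: 40.0
```

Run:
```python
from h import *
plan(.5991,.0799,.1625,np.radians(101.4))
```

```text
t 16.3167 pos [0.5988 0.0802 0.1947] yaw 101.29 tilt [-0.0007  0.0002] w 0.0195 F [ 0.9  1.8 -2.3] ff 40.0
shift tool mm [-0.4  0.2 32.2] turn wz -0.0019
```

Request:
{"api": "jog_arm", "payload": {"commands": [[[0,0,3],[0,0,0],14],[[0,0,3],[0,0,0],14],[[0,0,3],[0,0,0],14]]}}

```text
time_s: 16.57
position: [0.599, 0.0803, 0.1865]
tool_rot: [0.0, 0.634, 0.773, 0.0]
wrist_force: [0.1, 1.9, 0.5]
width: 0.019
finger_force: 40.0
```

Request:
{"api": "jog_arm", "payload": {"commands": [[[0,0,3],[0,0,0],14],[[0,0,3],[0,0,0],14],[[0,0,3],[0,0,0],14],[[0,0,3],[0,0,0],14]]}}

```text
time_s: 16.9
position: [0.599, 0.0804, 0.1743]
tool_rot: [-0.0, 0.634, 0.773, 0.0]
wrist_force: [-0.4, 3.5, 0.8]
width: 0.0195
finger_force: 40.0
```

Request:
{"api": "jog_arm", "payload": {"commands": [[[0,0,4],[0,0,0],14],[[0,0,4],[0,0,0],14],[[0,0,3],[0,0,0],14],[[0,0,0],[0,0,0],14],[[0,0,0],[0,0,0],14]]}}

```text
time_s: 17.32
position: [0.5988, 0.0805, 0.1625]
tool_rot: [-0.001, 0.634, 0.773, -0.0]
wrist_force: [-0.0, 3.2, -2.1]
width: 0.0191
finger_force: 40.0
```

Run:
```python
from h import *
w=snap('wrist','w6');a=snap('side','side5')
plan(.5991,.0799,.1625,np.radians(101.4))
c=a['pixels'][160:300,190:290]
cv2.imwrite('pics/f.png',np.hstack([cv2.resize(c,(300,420),interpolation=cv2.INTER_CUBIC),w['pixels'][:,60:500]]))
```

```text
t 17.4167 pos [0.5988 0.0804 0.1625] yaw 101.3 tilt [-0.001   0.0006] w 0.0194 F [ 0.7  3.8 -3.4] ff 40.0
shift tool mm [-0.6  0.2  0. ] turn wz -0.0018
```

View pics/f.png

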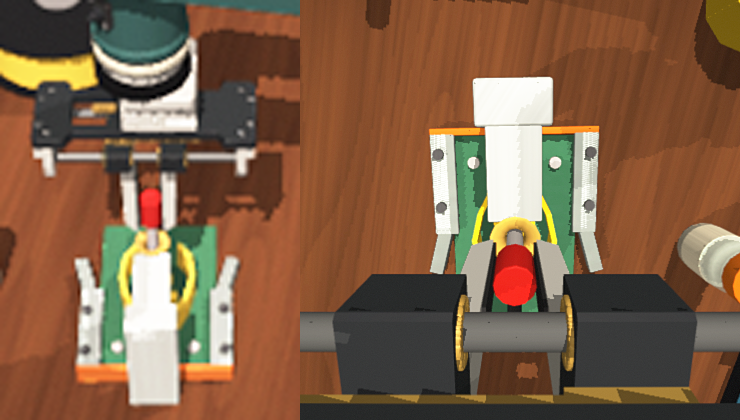

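The final view shows the tray against the orange stop and the red-headed pin upright through the bushing. Contact force is low and the estimated tip height is about 26 mm, so I hand in.

Run:
```python
from h import *
print(r.finish_job())
```

```text
the job is handed in; nothing more can be done
None
```

I handed the job in, with no verdict returned. The tray is home against the orange stop, and the gripped pin hangs upright through bushing and knuckle, its tip estimated about 26 mm above the bench (not seen directly).

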